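Hold the tea strainer over the guest's mug

ROBOT

A 6-joint arm with a two-finger parallel gripper is mounted at the origin on the work surface. World frame = base frame: x ahead of the robot, y to its left, z up, the work surface at z = 0. Lengths are in m, angles in rad, forces in N, time in s.
With the tool pointing down it reaches from about 0.325 to 0.9 m from the base axis. Payload 6.1 kg.
Tool frame: the origin (TCP) lies midway between the tips of the shut fingers; the grasp point (between the pads) lies 19 mm behind it; z points along the fingers, y is the line along which they close (so a half turn about z gives the same grasp; the last joint's range is limited). The gripper opens to 85 mm and grips with 20 to 120 N. Pads are 22 mm wide; open, the fingers measure 114 mm over their backs; the gripper's body (76 mm by 85 mm) begins 54 mm behind the grasp point. The pads swing forward as they close: fully open they stand 13 mm farther back than shut.
Start: joints at [-1.469, 0.22, 1.526, -0, 1.395, -0.126], TCP at [0.141, -0.609, 0.231] pointing down, gripper open.
Joint ranges: [-2.98, 2.98], [-0.91, 2.08], [0.09, 2.57], [-1.24, 4.39], [0.2, 2.65], [-2.68, 2.68]. Speed limits (rad/s): [2.57, 2.57, 3.01, 3.14, 3.14, 3.14].

INTERFACE

Orientations are given as a rotation vector (axis times angle).
In Python, from cell import bot, get_image gives the robot as it stands.
- The arm moves only by the tool play_rows, never from a script. Its argument "commands" is a list of rows, each a list of 5 numbers: the shift along the world's x, y, z in mm, then the turn about the world's z in degrees, then the closure, from -1 (fully open) to 1 (shut). In form: [[x, y, z, yaw, jaw], ...]. A call has exactly 5 rows; each row shifts and turns the commanded pose from where the row before left it; what a row does not reach is not made up. A row lasts 1/10 s, in which the tool goes at most 50 mm and 8.59 degrees, less where a joint would pass 70% of its speed; a pose out of reach is approached as far as the arm can. A call is refused whole if a number of a shift passes 50 or a number of a turn 8.59, either way. A call with a gripper value outside its range is refused whole. The fingers move at their own pace and stop on an object; "newtons" is the grip in N (left out, the last holds). Time passes only in rows, so rows that do not move let the fingers close, or fill a call up. It gives the time, the measured TCP pose, the force, the opening and the grip force at its end, in the units of the state.
- bot.get_obs(): the state, without advancing time (a new reading comes with each control period).
- get_image(name): name is "scene" or "top" or "wrist"; returns a dict with "color" (480x640x3 uint8, blue, green, red), "camera_matrix" (3x3 intrinsics, pixels), "dist_coeffs" ([k1, k2, p1, p2, k3] as OpenCV has them; the pictures are not rectified), "cam_to_world" (4x4, takes a point from camera to world coordinates). Camera axes: x right, y up, looking along -z (the intrinsics and any distortion apply to the point x, -y, -z); pixel columns grow to the right and rows downward; lengths in m; the calibration is good to about 2 mm. A picture is of the moment at which its call begins. There is no depth.
- bot.close_job(): hands the job in; it is judged then, once.
The state is a dict: "t": time; "joint_pos": joint angles; "joint_velocities": joint speeds; "tau": joint torques, N m; "tool_pos": TCP position; "eef_rot": TCP orientation; "ft_force": force on the tool from outside, world axes, zero at the start; "wrist_torque": the same for the moment, N m; "gripper_width": finger opening in m; "gripper_force": force on a finger pad.
Only numpy, scipy, OpenCV 4.12 (cv2) and the standard library are available. Lean on these libraries where they do the work, as an engineer would, in place of code of your own. Each camera call takes 0.05 s, during which the arm holds its last target. There are 200 camera calls.

TASK

I am about to pour a guest's tea: pick the steel tea strainer out of its white drip dish by its handle, carry it over the row of breakfast things in the middle of the table, and hold it level and centred over the blue mug that stands on the aluminium coaster, its underside about a centimetre above the rim and its handle pointing straight away from the mug's handle. The strainer must never touch that mug, and nothing else on the table may be knocked or shifted. Finish while holding it there, hovering still: do not set it down or let go.

Things in the scene. Friction and masses are not known exactly. Their poses are not given: they have to be found in the camera images.
- strainer: steel tea strainer, about 90 g: basket 40 mm high, outer diameter 46 mm at its flat underside, 62 mm at the top; a level handle along its -x axis, bar 14 mm wide (y), 8 mm thick, centred 34 mm above the underside, ending 135 mm from the axis; small ear 50 mm out on +x. Origin: centre of the underside; z up. Starts upright in the drip dish, underside 5 mm above the table
- strainer_grip (a point): point on the strainer's handle at which to grip it: middle of the bar, 85 mm from the basket's axis towards -x and 34 mm above the basket's underside. The pads close across the 14 mm width; free all round
- drip_dish: small white ceramic dish, outer diameter 90 mm, 18 mm high, inner floor 5 mm up, in which the strainer stands; origin: centre of its underside; loose, stays where it is
- coaster: round aluminium coaster, diameter 100 mm, 5 mm thick, under the target mug; origin: centre of its underside; loose, stays where it is
- tea_mug: the target: matte blue mug standing on the coaster, 90 mm high, diameter 82 mm, its handle on its own +y side (about 35 mm out). Origin: centre of its underside; z up. Not to be touched by the strainer
- tea_mug_rim (a point): centre of the target mug's mouth, level with its rim (90 mm above its underside, 95 mm above the table); axes as the mug's: +y towards its handle
- second_mug: the other matte blue mug, same size, standing on the bare table in the row that lies between strainer and target; origin: centre of its underside; leave alone
- glass_jar: glass jar with steel screw-top lid, diameter 68 mm, 115 mm high, in the row; origin: centre of its underside; leave alone
- butter_dish: white ceramic butter dish 125 x 85 mm (x, y), with a hinged lid closed on it, about 90 mm high with the knob, in the row; origin: centre of its underside; leave alone
- bamboo_spoon: bamboo serving spoon 240 mm long, lying on the far side of the table; leave alone
- sugar_bowl: white lidded sugar bowl, diameter 90 mm, 82 mm high, on the far side; leave alone
Mind the look-alikes: they are no part of the job. There is more than one size of the strainer; the job needs the middle-sized.

How it is judged:
On the way:
1. the strainer is lifted clear of its drip dish in the gripper (height (world z) of strainer above 0.04 m and contact force between strainer and the fingers above 1 N), for 0.1 s.
At the end, for the whole second after the job is handed in: the strainer is held still in the gripper and by nothing else, its underside 3 to 20 mm above the rim plane of the mug on the coaster, its axis within 10 mm of the mug's, level within 7 degrees, its handle within 12 degrees of straight opposite the mug's handle; the mug stands untouched where it was (z of strainer in the frame of tea_mug_rim between 0.003 and 0.02 m and horizontal distance between strainer and tea_mug_rim below 0.01 m and angle between strainer's own z axis and vertical below 0.13 rad and angle between the x axis of strainer and the y axis of tea_mug, either way round below 0.22 rad and y of strainer_grip in the frame of tea_mug_rim below -0.05 m and contact force between strainer and the fingers above 1 N and contact force between each of strainer, the arm, the fingers and tea_mug below 0.05 N and linear speed of strainer below 0.02 m/s and angular speed of strainer below 0.2 rad/s and angle between tea_mug's own z axis and vertical below 0.05 rad and distance of tea_mug from where it was at the start of the episode below 0.015 m); the arm keeps its last pose, push and grip.
It fails at once if the strainer touches the target mug (contact force between strainer and tea_mug above 0.3 N).
It fails at once if the target mug or its coaster is shifted (distance of any of tea_mug, coaster from where it was at the start of the episode above 0.015 m).
It fails at once if the drip dish is shifted (distance of drip_dish from where it was at the start of the episode above 0.03 m).
It fails at once if one of the other things is shifted or knocked (distance of any of second_mug, glass_jar, butter_dish, bamboo_spoon, sugar_bowl from where it was at the start of the episode above 0.015 m).
It also fails if it takes over 42 s, if anything falls off the work surface, if the arm or the gripper's body presses on something with over 40 N, if the wrist force passes 120 N, or if a joint passes its speed limit or range.

## Working session

There is one attempt and no reset: what is moved stays moved. The work goes in short steps, Python scripts to look and compute and a tool call to move; the robot and the scene stay as the last step left them, time stands still between calls to the robot, and variables do not carry over. Pictures are saved under pics/ and viewed, at most 10 in all, crops included, and the job is handed in when it is done.

Besides the shell and the picture viewer there is one more tool, called after "Call:" as name(argument=value, ...) on one line, values as JSON. play_rows: Moves the arm, as the interface text tells. Its arguments: {"type":"object","properties":{"commands":{"type":"array","items":{"type":"array","items":{"type":"number"}}},"newtons":{"type":"number"}},"required":["commands"]}

```bash
mkdir -p pics
cat > h.py <<'E'
import numpy as np, cv2, pickle
from cell import bot, get_image
def grab(n,f):
    d=get_image(n); cv2.imwrite(f'pics/{f}.png',d['color']); pickle.dump(d,open(f'pics/{f}.pkl','wb')); return d
def load(f): return pickle.load(open(f'pics/{f}.pkl','rb'))
def ray(d,uv):
    p=cv2.undistortPoints(np.array(uv,float).reshape(-1,1,2),np.array(d['camera_matrix']),np.array(d['dist_coeffs'])).reshape(-1,2)
    T=np.array(d['cam_to_world']); v=np.c_[p[:,0],-p[:,1],-np.ones(len(p))]@T[:3,:3].T
    return T[:3,3],v
def plane(d,uv,z):
    o,v=ray(d,uv); return o+v*((z-o[2])/v[:,2])[:,None]
def proj(d,P):
    T=np.linalg.inv(np.array(d['cam_to_world'])); P=np.atleast_2d(P)@T[:3,:3].T+T[:3,3]
    P=P*[1,-1,-1]
    return cv2.projectPoints(P,np.zeros(3),np.zeros(3),np.array(d['camera_matrix']),np.array(d['dist_coeffs']))[0].reshape(-1,2)
def tri(d1,u1,d2,u2):
    o1,v1=ray(d1,[u1]);o2,v2=ray(d2,[u2]);v1=v1[0];v2=v2[0]
    s=np.linalg.lstsq(np.c_[v1,-v2],o2-o1,rcond=None)[0]
    a=o1+s[0]*v1;b=o2+s[1]*v2; return (a+b)/2,np.linalg.norm(a-b)
E
python3 - <<'E'
from h import *
for n in('scene','top'):
    d=grab(n,n); print(n,np.round(d['cam_to_world'],3).tolist(),np.round(d['camera_matrix'],1).tolist())
E
```

```text
scene [[-0.784, -0.415, 0.461, 1.195], [0.62, -0.521, 0.586, 0.852], [-0.003, 0.746, 0.666, 0.975], [0.0, 0.0, 0.0, 1.0]] [[538.8, 0.0, 317.3], [0.0, 538.8, 241.6], [0.0, 0.0, 1.0]]
top [[-0.004, 0.989, -0.145, 0.403], [-1.0, -0.001, 0.022, 0.065], [0.022, 0.145, 0.989, 1.076], [0.0, 0.0, 0.0, 1.0]] [[494.9, 0.0, 318.5], [0.0, 494.9, 236.2], [0.0, 0.0, 1.0]]
```

View pics/scene.png

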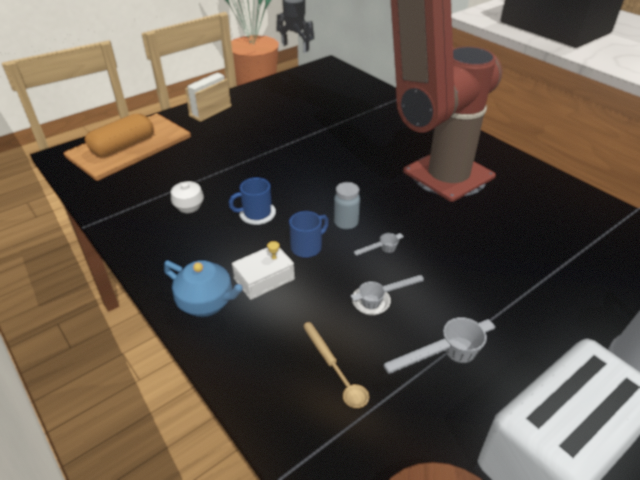

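View pics/top.png

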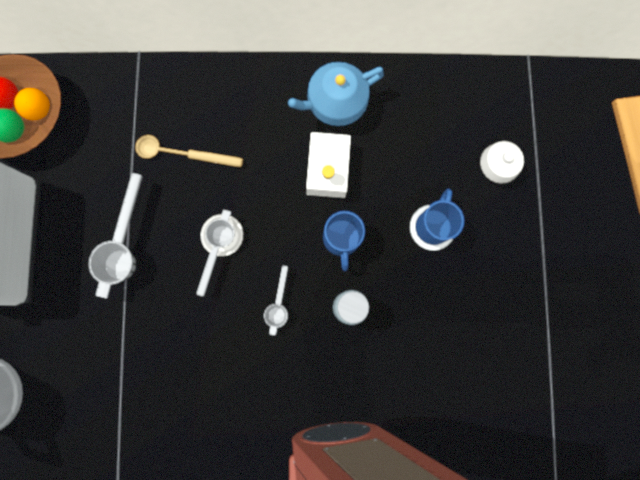

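The scene and top views show the middle strainer in its dish at top (222,235) with its handle end near (203,292). The target mug on its coaster is at top (441,222) with its handle at (447,196). In the row are the second mug (344,233), jar (351,307) and butter dish (328,165).

Run:
```python
from h import *
t=load('top');s=load('scene')
a=cv2.resize(t['color'][190:310,180:260],None,fx=5,fy=5,interpolation=2)
b=cv2.resize(t['color'][180:260,400:480],None,fx=5,fy=5,interpolation=2)
c=np.zeros((600,800,3),np.uint8);c[:600,:400]=a;c[:400,400:]=b;cv2.imwrite('pics/ct.png',c)
a=cv2.resize(s['color'][265:325,340:440],None,fx=4,fy=4,interpolation=2)
b=cv2.resize(s['color'][170:230,220:320],None,fx=4,fy=4,interpolation=2)
cv2.imwrite('pics/cs.png',np.hstack([a,b]))
```

```text
(no output)
```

View pics/ct.png

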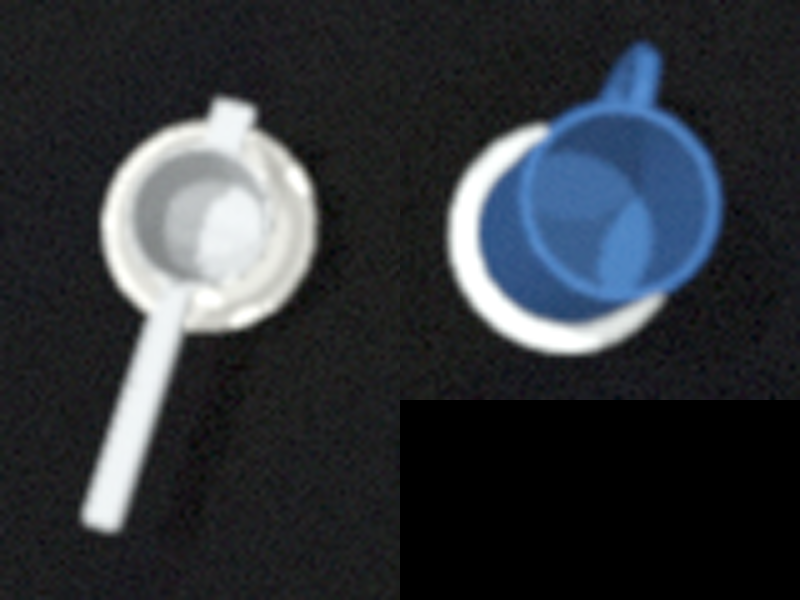

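View pics/cs.png

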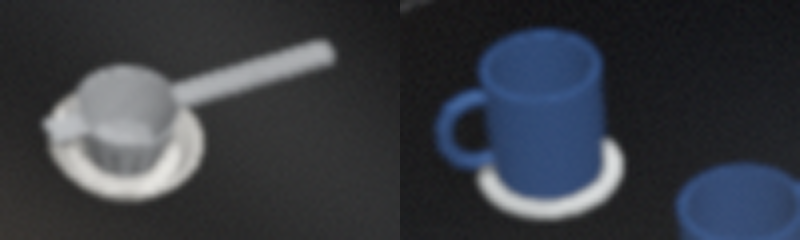

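Run:
```python
from h import *
t=load('top');s=load('scene')
print('end',tri(t,(200.2,295.2),s,(420.9,277.4)))
print('ear',tri(t,(226.8,210.4),s,(351.4,296.6)))
print('rim',tri(t,(444.0,219.6),s,(254.9,186.1)))
print('handle',tri(t,(449.2,189.2),s,(229.5,198)))
e=plane(t,[(200.2,295.2)],.041)[0];r=plane(t,[(226.8,210.4)],.041)[0]
d=(r-e);print('len',np.linalg.norm(d),e,r,np.degrees(np.arctan2(d[1],d[0])))
# rim edge points of the mug in top crop
c=lambda P,x0,y0,k:[((x)/k+x0-.5+.5/k,(y)/k+y0-.5+.5/k) for x,y in P]
P=plane(t,c([(520-400,200),(722-400,200),(622-400,98),(622-400,301),(550-400,126),(693-400,128),(693-400,272),(552-400,274)],400,180,5),.095)
x=np.linalg.lstsq(np.c_[2*P[:,:2],np.ones(len(P))],(P[:,:2]**2).sum(1),rcond=None)[0]
print('rimfit',x[:2],'D',2*np.sqrt(x[2]+x[0]**2+x[1]**2))
P=plane(s,c([(478-400,66),(604-400,66),(541-400,28)],220,170,4),.095);print(P,np.linalg.norm(P[0]-P[1]))
# handle dir in top: 
for z in(.04,.055,.075,.09):
  h=plane(t,c([(648-400,48)],400,180,5),z)[0];v=h[:2]-x[:2];print(z,h,np.linalg.norm(v),np.degrees(np.arctan2(v[1],v[0])))
# coaster by mask
for n,d,lo,box in(('top',t,150,(180,260,400,480)),('scene',s,120,(170,230,220,320))):
  y0,y1,x0,x1=box;m=(d['color'][y0:y1,x0:x1].min(2)>lo)&(d['color'][y0:y1,x0:x1,0].astype(int)-d['color'][y0:y1,x0:x1,2]<40)
  k,_=cv2.findContours(m.astype(np.uint8),0,1);k=max(k,key=cv2.contourArea).reshape(-1,2);hu=cv2.convexHull(k).reshape(-1,2)
  Q=plane(d,hu+[x0,y0],.004);C,R=cv2.minEnclosingCircle((Q[:,:2]*1000).astype(np.float32));print(n,'coaster',C,R)
for nm,z,uv in(('jar',.115,(351,307)),('mug2',.09,(344,233)),('butter',.08,(329,165)),('knob',.085,(328,172))):
  print(nm,plane(t,[uv],z))
```

```text
end (array([0.43120329, 0.28742947, 0.03970416]), np.float64(0.0007521221648734994))
ear (array([0.60896237, 0.23491423, 0.04711347]), np.float64(0.0006515175115868835))
rim (array([ 0.57899423, -0.21114647,  0.0966563 ]), np.float64(0.002407218385268968))
handle (array([ 0.64880771, -0.23227337,  0.07524065]), np.float64(0.0009576827188233721))
len 0.18624323109249516 [0.4309095  0.28742866 0.041     ] [0.60995622 0.23615669 0.041     ] -15.979639760457157
rimfit [ 0.58065824 -0.21221525] D 0.0837541842852629
[[ 0.6115541  -0.23909049  0.095     ]
 [ 0.54321928 -0.18461278  0.095     ]
 [ 0.55208934 -0.25018672  0.095     ]] 0.08739261202467817
0.04 [ 0.65710185 -0.24236301  0.04      ] 0.08217367387955794 -21.52323809024151
0.055 [ 0.65341472 -0.23791662  0.055     ] 0.07716259263837014 -19.455867483148705
0.075 [ 0.64849855 -0.2319881   0.075     ] 0.07066309431892785 -16.24937957458719
0.09 [ 0.64481142 -0.22754171  0.09      ] 0.06595855265991325 -13.43634977363171
top coaster (579.6248779296875, -209.62130737304688) 51.15497970581055
scene coaster (578.2091064453125, -208.58984375) 52.141319274902344
jar [[ 0.40547786 -0.01893505  0.115     ]]
mug2 [[ 0.55359521 -0.00894042  0.09      ]]
butter [[0.69833165 0.01982927 0.08      ]]
knob [[0.68187946 0.02223702 0.085     ]]
```

Run:
```python
from h import *
from scipy.spatial.transform import Rotation as R
o=bot.get_obs();M=R.from_rotvec(o['eef_rot']).as_matrix();print(o['t'],o['tool_pos'],np.round(M,3),'y ang',np.degrees(np.arctan2(M[1,1],M[0,1])))
```

```text
0.1 [ 0.14109259 -0.60831925  0.23032183] [[ 0.974  0.226 -0.   ]
 [ 0.226 -0.974  0.002]
 [ 0.    -0.002 -1.   ]] y ang -76.94665839455328
```

Call:
play_rows(commands=[[30, 30, 0, -2.9, -1], [30, 30, 0, -2.9, -1], [30, 30, 0, -2.9, -1], [30, 30, 0, -2.9, -1], [30, 30, 0, -2.9, -1]])

```text
t: 0.6
tool_pos: [0.2919, -0.4573, 0.2308]
eef_rot: [-3.141, 0.044, 0.0]
ft_force: [0.4, 0.3, -0.2]
gripper_width: 0.0854
gripper_force: 0.0
```

Call:
play_rows(commands=[[30, 30, 0, -2.9, -1], [30, 30, 0, -2.9, -1], [30, 30, 0, -2.9, -1], [30, 30, 0, -2.9, -1], [30, 30, 0, -2.9, -1]])

```text
t: 1.1
tool_pos: [0.4419, -0.3072, 0.231]
eef_rot: [-3.111, 0.439, 0.001]
ft_force: [-0.1, -0.3, 0.5]
gripper_width: 0.0854
gripper_force: 0.0
```

Call:
play_rows(commands=[[3, 45, 0, 0, -1], [3, 45, 0, 0, -1], [3, 45, 0, 0, -1], [3, 45, 0, 0, -1], [3, 45, 0, 0, -1]])

```text
t: 1.6
tool_pos: [0.4557, -0.082, 0.231]
eef_rot: [-3.111, 0.436, 0.001]
ft_force: [0.6, -0.5, -0.3]
gripper_width: 0.0854
gripper_force: 0.0
```

Call:
play_rows(commands=[[3, 45, 0, 0, -1], [3, 45, 0, 0, -1], [3, 45, 0, 0, -1], [3, 45, 0, 0, -1], [3, 45, 0, 0, -1]])

```text
t: 2.1
tool_pos: [0.4707, 0.143, 0.2311]
eef_rot: [3.111, -0.436, -0.0]
ft_force: [1.3, -0.4, 0.8]
gripper_width: 0.0854
gripper_force: 0.0
```

Call:
play_rows(commands=[[8, 45, -20, 0, -1], [0, 45, -20, 0, -1], [0, 40, -20, 0, -1], [0, 0, 0, 0, -1], [0, 0, 0, 0, -1]])

```text
t: 2.6
tool_pos: [0.4781, 0.2716, 0.17]
eef_rot: [3.11, -0.432, -0.003]
ft_force: [0.4, 0.8, 0.6]
gripper_width: 0.0854
gripper_force: 0.0
```

```bash
cat > y.py <<'E'
from h import *
from scipy.spatial.transform import Rotation as R
o=bot.get_obs();M=R.from_rotvec(o['eef_rot']).as_matrix();print(o['t'],o['tool_pos'],'y ang',np.degrees(np.arctan2(M[1,1],M[0,1])),np.round(o['ft_force'],2),o['gripper_width'],o['gripper_force'])
E
python3 y.py
python3 - <<'E'
from h import *
grab('wrist','w1')
E
```

```text
2.6 [0.47809501 0.27155505 0.17001667] y ang -105.81380794642368 [0.38 0.78 0.64] 0.08538743278661233 0.0
```

View pics/w1.png

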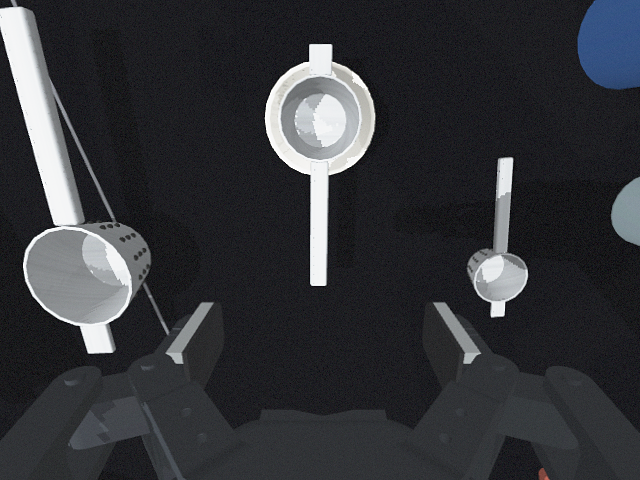

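The wrist view shows the middle strainer square to the fingers, ear tip at (320.5,45) and handle end at (318.5,285). I'll measure from here and triangulate against the top view.

Run:
```python
from h import *
w=load('w1');t=load('top')
e=plane(w,[(318.5,284.5)],.043)[0];r=plane(w,[(320.5,45)],.043)[0]
d=(r-e);L=np.linalg.norm(d);u=d/L;print('len',L,e,r,np.degrees(np.arctan2(d[1],d[0])),'grip',e+.05*u,r-.135*u,'axis',e+.135*u)
print(tri(t,(200.2,295.2),w,(318.5,284.5)))
```

```text
len 0.18241604205935846 [0.4316155  0.28833237 0.043     ] [0.60653521 0.23657614 0.043     ] -16.482730198031426 grip [0.47956077 0.27414606 0.043     ] [0.477083   0.27487919 0.043     ] axis [0.56106772 0.25002932 0.043     ]
(array([0.4308224 , 0.2880445 , 0.04087401]), np.float64(0.0011662544451959264))
```

Call:
play_rows(commands=[[1, 3, -30, -0.5, -1], [0, 0, -40, 0, -1], [0, 0, -40, 0, -1], [0, 0, -25, 0, -1], [0, 0, -15, 0, -1]])

```text
t: 3.15
tool_pos: [0.4797, 0.2723, 0.0199]
eef_rot: [3.108, -0.453, -0.002]
ft_force: [0.3, -0.6, -0.3]
gripper_width: 0.0853
gripper_force: 0.0
```

Call:
play_rows(commands=[[0, 0, 0, 0, -1], [0, 0, 0, 0, 1], [0, 0, 0, 0, 1], [0, 0, 0, 0, 1], [0, 0, 0, 0, 1]], newtons=50)

```text
t: 3.65
tool_pos: [0.481, 0.2745, 0.0225]
eef_rot: [-3.108, 0.449, -0.003]
ft_force: [-0.3, 0.4, 0.1]
gripper_width: 0.0283
gripper_force: 0.0
```

Call:
play_rows(commands=[[0, 0, 0, 0, 1], [0, 0, 0, 0, 1], [0, 0, 0, 0, 1], [0, 0, 0, 0, 1], [0, 0, 0, 0, 1]])

```text
t: 4.15
tool_pos: [0.4802, 0.2743, 0.0215]
eef_rot: [-3.109, 0.449, -0.0]
ft_force: [-1.1, 1.4, 2.6]
gripper_width: 0.0125
gripper_force: 49.5
```

Call:
play_rows(commands=[[0, 0, 5, 0, 1], [0, 0, 10, 0, 1], [0, 0, 15, 0, 1], [0, 0, 20, 0, 1], [0, 0, 20, 0, 1]])

```text
t: 4.65
tool_pos: [0.4802, 0.2741, 0.093]
eef_rot: [-3.109, 0.449, -0.0]
ft_force: [-0.4, -0.1, -0.7]
gripper_width: 0.0127
gripper_force: 49.0
```

Call:
play_rows(commands=[[0, 0, 25, 0, 1], [0, 0, 25, 0, 1], [0, 0, 25, 0, 1], [0, 0, 25, 0, 1], [0, 0, 20, 0, 1]])

```text
t: 5.15
tool_pos: [0.4805, 0.2743, 0.2145]
eef_rot: [-3.108, 0.449, -0.004]
ft_force: [-0.7, -0.3, -1.6]
gripper_width: 0.0125
gripper_force: 49.0
```

```bash
python3 y.py
python3 - <<'E'
from h import *
grab('wrist','w2');grab('scene','s2');grab('top','t2')
E
```

```text
5.15 [0.48053475 0.27430639 0.21446148] y ang -106.44807094383438 [-0.65 -0.27 -1.58] 0.012527570455945714 49.009859561920166
```

View pics/w2.png

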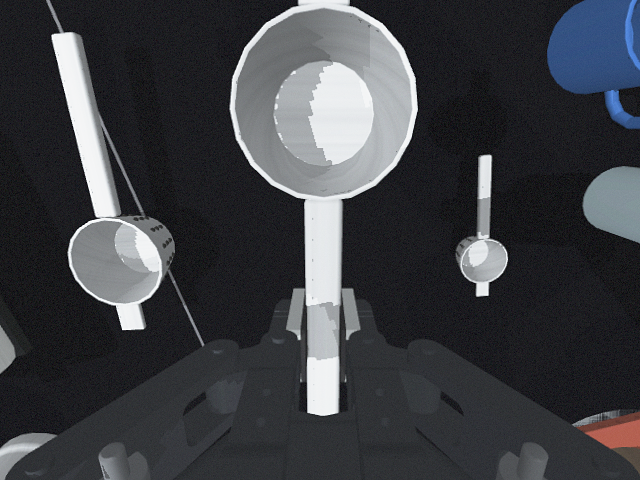

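The strainer is held straight in the gripper, its top rim spanning columns 231–417 and rows 7–200. Next I'll work out the rim pose relative to the tool.

```bash
cat > rim.py <<'E'
from h import *
from scipy.spatial.transform import Rotation as R
def rimfit(w,P,z):
    Q=plane(w,P,z)[:,:2]
    x=np.linalg.lstsq(np.c_[2*Q,np.ones(len(Q))],(Q**2).sum(1),rcond=None)[0]
    r=np.sqrt(x[2]+x[0]**2+x[1]**2); return x[:2],2*r,np.linalg.norm(Q-x[:2],axis=1)-r
E
python3 - <<'E'
from rim import *
w=load('w2');o=bot.get_obs();T=np.array(o['tool_pos'])
P=[(231,106),(417,106),(324,7),(323,200),(255,38),(392,38),(395,167),(253,167)]
M=R.from_rotvec(o['eef_rot']).as_matrix()
for dz in(.018,.025,.032):
    c,D,res=rimfit(w,P,T[2]+dz);v=np.r_[c,T[2]+dz]-T
    print(dz,c,D,np.round(res*1000,1),'tool frame',M.T@v)
# tilt: floor disc (underside inside) seen 274..373, 61..166 
Pf=[(274,113),(373,113),(323,61),(323,166)]
for h in(0,.002):
    c,D,_=rimfit(w,Pf,T[2]-.015+h);print('floor',c,D,M.T@(np.r_[c,T[2]-.015+h]-T))
E
```

```text
0.018 [0.55907282 0.25074202] 0.06283915640446669 [ 0.2  0.3 -0.4 -0.6  0.1 -0.1  0.2  0.2] tool frame [ 0.08148325  0.00075426 -0.017709  ]
0.025 [0.55868575 0.25086705] 0.059329359163736474 [ 0.2  0.3 -0.3 -0.5  0.1 -0.1  0.2  0.1] tool frame [ 0.08110182  0.00072435 -0.02471036]
0.032 [0.55829868 0.25099209] 0.055819561922991305 [ 0.2  0.3 -0.3 -0.5  0.1 -0.1  0.2  0.1] tool frame [ 0.08072039  0.00069445 -0.03171173]
floor [0.55902295 0.25087511] 0.04287771844261638 [0.08127895 0.00073314 0.01529066]
floor [0.55893604 0.2509017 ] 0.04233608518375253 [0.08119527 0.00072665 0.01329036]
```

Call:
play_rows(commands=[[0, -6, 0, 0, 1], [1, -12, 0, 0, 1], [1, -20, 0, 0, 1], [1, -24, 0, 0, 1], [1, -24, 0, 0, 1]])

```text
t: 5.8
tool_pos: [0.4832, 0.1863, 0.2097]
eef_rot: [3.108, -0.449, -0.004]
ft_force: [-0.1, -0.5, -0.3]
gripper_width: 0.0128
gripper_force: 49.0
```

Call:
play_rows(commands=[[1, -24, 0, 0, 1], [1, -24, 0, 0, 1], [1, -24, 0, 0, 1], [1, -24, 0, 0, 1], [1, -24, 0, 0, 1]])

```text
t: 6.3
tool_pos: [0.488, 0.0663, 0.2098]
eef_rot: [3.109, -0.45, -0.004]
ft_force: [0.1, -0.8, -0.9]
gripper_width: 0.0127
gripper_force: 49.0
```

Call:
play_rows(commands=[[1, -24, 0, 0, 1], [1, -24, 0, 0, 1], [1, -24, 0, 0, 1], [1, -24, 0, 0, 1], [1, -24, 0, 0, 1]])

```text
t: 6.8
tool_pos: [0.4928, -0.0535, 0.2098]
eef_rot: [3.109, -0.45, -0.004]
ft_force: [-0.1, -0.5, -1.1]
gripper_width: 0.0126
gripper_force: 49.0
```

Call:
play_rows(commands=[[1, -24, 0, 0, 1], [1, -24, 0, 0, 1], [1, -24, 0, 0, 1], [1, -20, 0, 0, 1], [1, -16, 0, 0, 1]])

```text
t: 7.3
tool_pos: [0.4978, -0.1615, 0.2099]
eef_rot: [-3.109, 0.451, 0.004]
ft_force: [-0.0, 0.2, -0.9]
gripper_width: 0.0128
gripper_force: 49.0
```

Call:
play_rows(commands=[[1, -12, 0, 0, 1], [1, -8, 0, 0, 1], [0, -4, 0, 0, 1], [0, 0, 0, 0, 1], [0, 0, 0, 0, 1]])

```text
t: 7.8
tool_pos: [0.5012, -0.1833, 0.2113]
eef_rot: [-3.109, 0.449, 0.0]
ft_force: [-0.2, 0.1, -0.9]
gripper_width: 0.0128
gripper_force: 49.0
```

```bash
python3 y.py
python3 - <<'E'
from h import *
w=grab('wrist','w3');s=grab('scene','s3');t=grab('top','t3')
c=np.hstack([cv2.resize(s['color'][100:250,190:340],(400,400),interpolation=2),cv2.resize(t['color'][150:300,370:520],(400,400),interpolation=2)])
cv2.imwrite('pics/c3.png',c)
E
```

```text
7.8 [ 0.50115796 -0.18333259  0.21126693] y ang -106.41922287382337 [-0.21  0.11 -0.87] 0.012808789658489443 48.993582129478455
```

View pics/w3.png

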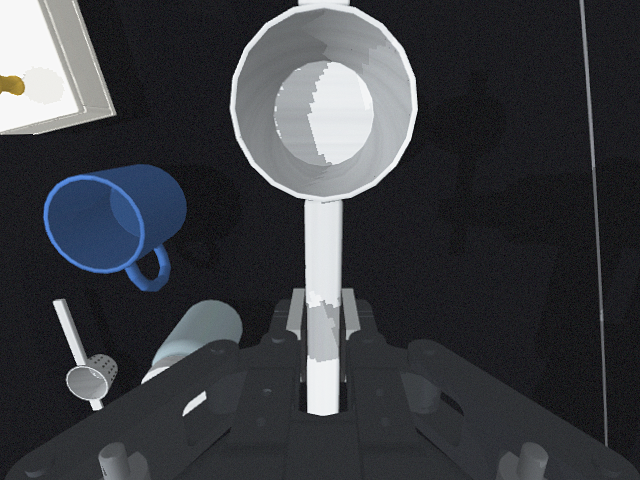

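View pics/c3.png

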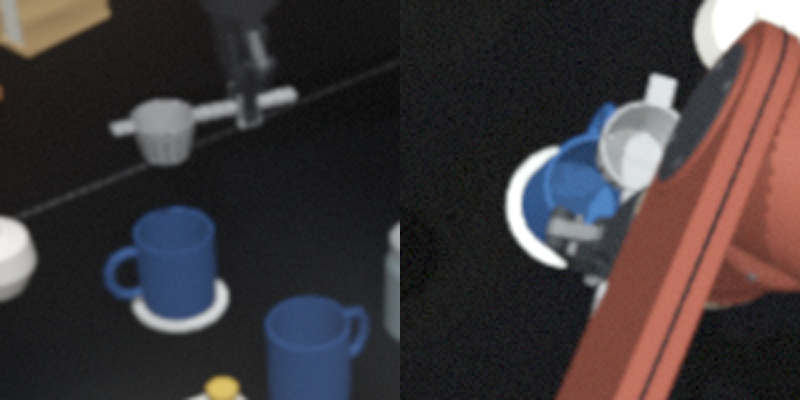

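The strainer hangs upright above the mug: in the scene view its top is near (250.8,142), its underside near (251.6,158), and the mug rim is about 60 px lower. I'll get the heights from these rays.

Run:
```python
from rim import *
w=load('w3');s=load('s3');t=load('t3');o=bot.get_obs();T=np.array(o['tool_pos']);print(T)
P=[(231,106),(417,106),(324,7),(323,200),(255,38),(392,38),(395,167),(253,167)]
c,D,_=rimfit(w,P,T[2]+.021);print(c,D)
f=lambda P:[(x/2.6667+190-.3,y/2.6667+100-.3) for x,y in P]
for nm,p in(('topc',(164,113)),('botc',(165,154)),('handle end',(293,94)),('ear tip',(113,130))):
  o_,v=ray(s,f([p]));v=v[0]
  if 'c' in nm:  # point on ray nearest vertical line at c
    k=((c-o_[:2])@v[:2])/(v[:2]@v[:2]);q=o_+k*v;print(nm,q,np.linalg.norm(q[:2]-c))
  else:
    u=np.array([np.cos(np.radians(-16.4)),np.sin(np.radians(-16.4))]);l=-.135 if 'h' in nm else .05
    g=c+l*u;k=((g-o_[:2])@v[:2])/(v[:2]@v[:2]);q=o_+k*v;print(nm,q,np.linalg.norm(q[:2]-g))
# same-view comparison: mug rim now in scene, top-view triangulated
print('top view rim c', tri(t,(370+640/2.6667-400/2.6667-.3,150+148/2.6667-.3),s,f([(164,113)])[0]))
print('mug rim scene', plane(s,f([(174,230)]),.095), 'coaster', plane(s,f([(181,297)]),.005))
```

```text
[ 0.50121643 -0.18326016  0.21137126]
[ 0.57950539 -0.20672977] 0.06083010592609116
topc [ 0.57865172 -0.2062326   0.23865745] 0.0009878938173218917
botc [ 0.58120908 -0.20771648  0.19215383] 0.0019687936945048255
handle end [ 0.4503907  -0.16890006  0.22962612] 0.0004860332307585164
ear tip [ 0.62809384 -0.22117579  0.23144415] 0.0007042916681838804
top view rim c (array([ 0.58022475, -0.20100017,  0.24119105]), np.float64(0.002788201500472317))
mug rim scene [[ 0.57676487 -0.21241973  0.095     ]] coaster [[ 0.57574368 -0.21331584  0.005     ]]
```

Call:
play_rows(commands=[[0, -2, 0, 0, 1], [0, -2, -5, 0, 1], [0, -1, -15, 0, 1], [0, 0, -15, 0, 1], [0, 0, -15, 0, 1]])

```text
t: 8.45
tool_pos: [0.5005, -0.1886, 0.1591]
eef_rot: [-3.109, 0.45, 0.002]
ft_force: [-0.2, 0.1, -1.3]
gripper_width: 0.013
gripper_force: 49.0
```

Call:
play_rows(commands=[[0, 0, -10, 0, 1], [0, 0, -6, 0, 1], [0, 0, -2, 0, 1], [0, 0, 0, 0, 1], [0, 0, 0, 0, 1]])

```text
t: 8.95
tool_pos: [0.5016, -0.1891, 0.144]
eef_rot: [3.109, -0.449, 0.002]
ft_force: [-0.8, 0.3, -0.6]
gripper_width: 0.0129
gripper_force: 49.0
```

```bash
python3 y.py
python3 - <<'E'
from h import *
s=grab('scene','s4');w=grab('wrist','w4')
c=np.zeros((480,800,3),np.uint8)
c[:,:480]=cv2.resize(s['color'][150:230,215:295],(480,480),interpolation=2);c[:240,480:]=cv2.resize(w['color'],(320,240))
cv2.imwrite('pics/c4.png',c)
E
```

```text
8.95 [ 0.50163437 -0.18908958  0.14398837] y ang -106.44662618717472 [-0.83  0.33 -0.65] 0.012932394675273729 49.002699851989746
```

View pics/c4.png

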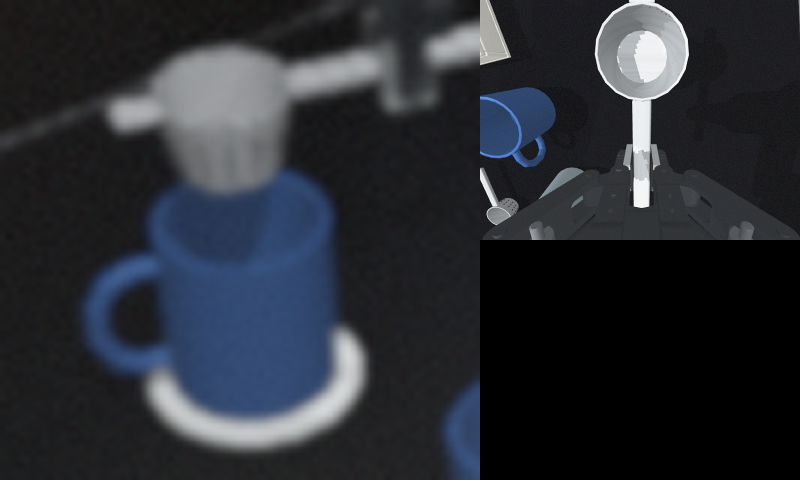

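The strainer is above the mug mouth: in the crop its underside is centred near (227,178) and the mug rim near (240,219). Next I'll compare the two on their own planes.

Run:
```python
from rim import *
s=load('s4');o=bot.get_obs();T=np.array(o['tool_pos']);print(T)
f=lambda P:[(x/6+215-.42,y/6+150-.42) for x,y in P]
# mug rim outer edge points
P=[(147,218),(334,218),(240,275),(170,251),(311,252),(320,190)]
for z in(.093,.095,.097):print('mug rim',z,rimfit(s,f(P),z))
B=[(176,180),(195,191),(227,195),(255,191),(277,180)]
for z in (.126,.129):
  print('under',z,rimfit(s,f(B),z))
R_=[(152,98),(290,98),(222,42),(170,60),(272,58)]
print('strainer top',rimfit(s,f(R_),T[2]+.0245))
w=load('w4');P=[(231,106),(417,106),(324,7),(323,200),(255,38),(392,38),(395,167),(253,167)]
print(rimfit(w,P,T[2]+.023))
```

```text
[ 0.50161267 -0.18912231  0.14406664]
mug rim 0.093 (array([ 0.57576985, -0.21445555]), np.float64(0.08457086696045672), array([ 0.00180384,  0.00034478,  0.00098708, -0.00275255,  0.00026178,
       -0.00079419]))
mug rim 0.095 (array([ 0.57717417, -0.21203683]), np.float64(0.0843790991069037), array([ 0.00179975,  0.000344  ,  0.00098484, -0.00274631,  0.00026119,
       -0.00079239]))
mug rim 0.097 (array([ 0.57857848, -0.20961811]), np.float64(0.08418733125335054), array([ 0.00179566,  0.00034321,  0.0009826 , -0.00274007,  0.0002606 ,
       -0.00079059]))
under 0.126 (array([ 0.57774207, -0.21662856]), np.float64(0.05613671401993226), array([-1.40920282e-05,  9.05953419e-05, -2.01810736e-04,  1.82439858e-04,
       -5.86619016e-05]))
under 0.129 (array([ 0.57992346, -0.21285178]), np.float64(0.05593835410295488), array([-1.40422338e-05,  9.02752219e-05, -2.01097635e-04,  1.81795204e-04,
       -5.84546188e-05]))
strainer top (array([ 0.57925869, -0.21463813]), np.float64(0.06448005847948544), array([-0.00030899,  0.00119313,  0.00208762, -0.0005011 , -0.00267684]))
(array([ 0.57989464, -0.21253515]), np.float64(0.0599705829329024), array([ 2.23257853e-04,  2.89379032e-04, -3.49723660e-04, -5.54982850e-04,
        1.01692532e-04, -9.54663116e-05,  2.27756403e-04,  1.47133742e-04]))
```

Call:
play_rows(commands=[[-0.5, 0.5, -5, 0, 1], [-0.5, 0.5, -7, 0, 1], [0, 0, -6, 0, 1], [0, 0, -3, 0, 1], [0, 0, 0, 0, 1]])

```text
t: 9.55
tool_pos: [0.4996, -0.1876, 0.1213]
eef_rot: [-3.109, 0.449, 0.002]
ft_force: [-0.5, 0.3, -0.0]
gripper_width: 0.0129
gripper_force: 49.0
```

Call:
play_rows(commands=[[0, 0, 0, 0, 1], [0, 0, 0, 0, 1], [0, 0, 0, 0, 1], [0, 0, 0, 0, 1], [0, 0, 0, 0, 1]])

```text
t: 10.05
tool_pos: [0.5002, -0.1879, 0.1225]
eef_rot: [3.109, -0.449, 0.0]
ft_force: [-0.0, 0.4, -0.6]
gripper_width: 0.0129
gripper_force: 49.0
```

```bash
python3 y.py
python3 - <<'E'
from h import *
s=grab('scene','s5')
cv2.imwrite('pics/c5.png',cv2.resize(s['color'][150:230,215:295],(560,560),interpolation=2))
E
```

```text
10.05 [ 0.50022951 -0.18791956  0.12247319] y ang -106.44952126321037 [-0.    0.44 -0.6 ] 0.012883314748102465 49.002994894981384
```

View pics/c5.png

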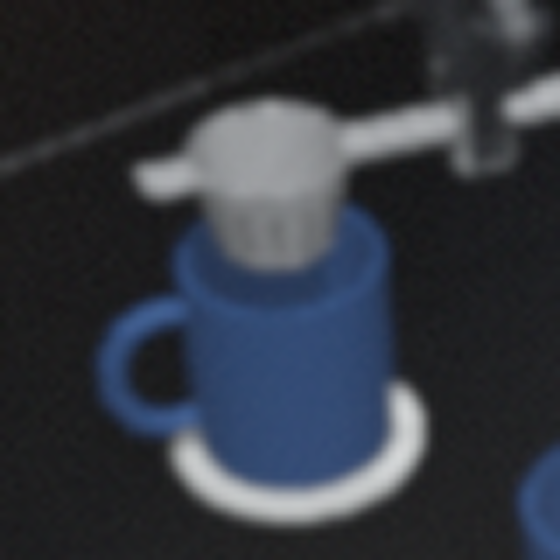

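The strainer sits centred above the mug mouth, underside at crop row 270 and the mug's near rim at row 310. Its ear points the same way as the mug handle, and the measured pose agrees, so I'm handing in.

```bash
python3 -c "
from cell import bot
print(bot.close_job())"
```

```text
the job is handed in; nothing more can be done
None
```

The job is handed in at about 10 s: by my measurements the strainer is held level about 11 mm above the blue mug's rim, centred to about 1–2 mm, with its handle straight away from the mug's handle; I saw nothing touched or shifted, and no verdict came back.

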